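# Wind open the counter showcase with its loose crank

### The arm

A 6-joint arm with a two-finger parallel gripper is mounted at the origin on the work surface. World frame = base frame: x ahead of the robot, y to its left, z up, the work surface at z = 0. Lengths are in m, angles in rad, forces in N, time in s.
With the tool pointing down it reaches from about 0.3 to 0.875 m from the base axis. Payload 6.4 kg.
Tool frame: the origin (TCP) lies on the centre line of the jaws, within the pads' length; the fingertips stand 11 mm ahead of it and the grasp point (between the pads) lies 8 mm behind it; x points along the fingers, y is the direction in which the jaws open and shut, and the axes are right-handed (so a half turn about x gives the same grasp; the last joint's range is limited). The gripper opens to 85 mm and grips with 20 to 120 N. Pads are 22 mm wide; open, the fingers measure 114 mm over their backs; the gripper's body (76 mm by 85 mm) begins 54 mm behind the grasp point. The pads swing forward as they close: fully open they stand 13 mm farther back than shut.
Start: joints at [-1.319, 0.181, 1.607, -0, 1.354, -0.206], TCP at [0.254, -0.516, 0.242] pointing down, gripper open.
Joint ranges: [-2.99, 2.99], [-0.89, 2.07], [0.3, 2.58], [-1.14, 4.28], [0, 2.63], [-3.12, 3.12]. Speed limits (rad/s): [2.57, 2.57, 3.01, 3.14, 3.14, 3.14].

### API

Orientations are given as a unit quaternion [w, x, y, z].
In Python, from bench import ctrl, camera, hand_in gives the robot as it stands. The module is installed in compiled form; this text tells all that it offers.
- The arm moves only by the tool drive_tool, never from a script. Its argument "increments" is a list of rows, each a list of 7 numbers: the shift along the tool's x, y, z in m, then the turn, a rotation vector about the tool's x, y, z in degrees, then the gripper's target within -1 to 1 (fully open at 1, half-way at 0, shut at -1). In form: [[dx, dy, dz, rx, ry, rz, claw], ...]. A call has 1 to 10 rows; each row shifts and turns the commanded pose from where the row before left it, along the tool's axes as they then stand; what a row does not reach is not made up. A row lasts 1/8 s, in which the tool goes at most 62.5 mm and 10.7 degrees, less where a joint would pass 70% of its speed; a pose out of reach is approached as far as the arm can. A call is refused whole if a number of a shift passes 0.0625 or a number of a turn 10.7, either way. A call with a gripper value outside its range is refused whole. The fingers move at their own pace and stop on an object; the grip force is fixed at half the most. Time passes only in rows, so rows that do not move let the fingers close. It gives the time, the measured TCP pose, the force and the opening at its end, in the units of the state.
- ctrl.get_obs(): the state, without advancing time (a new reading comes with each control period).
- camera(name): name is "side" or "top"; returns a dict with "img" (420x560x3 uint8, red, green, blue), "depth" (420x560 float32, m along the optical axis (not along the pixel's ray), 0 where there is no reading), "fx", "fy", "cx", "cy" (pixels), "world_from_camera" (4x4, takes a point from camera to world coordinates). Camera axes: x right, y down, z forward; pixel columns grow to the right and rows downward; lengths in m; the calibration is good to about 2 mm. A picture is of the moment at which its call begins.
- hand_in(): hands the job in, once; it reports no verdict.
The state is a dict: "time_s": time; "q": joint angles; "dq": joint speeds; "joint_efforts": joint torques, N m; "eef_pos": TCP position; "eef_rot": TCP orientation; "wrist_force": force on the tool from outside, world axes, zero at the start; "torque": the same for the moment, N m; "opening": opening from 0.0 (shut) to 1.0 (fully open).
Only numpy, scipy, OpenCV 4.12 (cv2) and the standard library are available. Lean on these libraries where they do the work, as an engineer would, in place of code of your own. Each camera call takes 0.05 s, during which the arm holds its last target.

### The job

Open the shop's counter showcase for the day: fit the loose crank fully home on the winder's square shaft, then take the crank's spinning grip and wind clockwise, seen from above, until the steel cover is open to its stop. Leave the crank sitting on the shaft, let go of it, and do not disturb the goods standing on the counter.

Things in the scene. Friction and masses are not known exactly. Their poses are not given: they have to be found in the camera images.
- showcase: Fixed white case with a round grey winder gearbox (84 mm across, 85 mm high) at one end. Origin: on the counter, on the winder's vertical axis. +y points from the winder along the case (y = 55 to 345 mm, x = -110 to 110, top 89 mm high). A flat steel cover, 202 x 150 mm, no handle, lies on the case next to the winder and slides along +y to open.
- seat (a point): On the winder axis, 95 mm above the counter: top of the shaft's round collar (30 mm across). The underside of the crank's hub rests here when fully home. Axes as the showcase's. The shaft turns with about 0.2 Nm (about 3 N at the crank's grip), and not anticlockwise from its start.
- shaft_tip (a point): Tip of the vertical steel shaft, 34 mm above seat. Down from it: round pilot nose 8 mm long, 12.5 mm across, top 4 mm tapered; then a square 14 mm across flats, 26 mm long, to the collar. How the flats are turned varies and is NOT given (axes as the showcase's): look, or turn the lightly pressed crank until it drops over them; fits every 90 degrees, 8 degrees play each way.
- cover (a joint): How far the cover is open, m: 0 closed, 0.110 open at its stop. It moves 55 mm per clockwise turn of the shaft (2 turns in all, seen from above) and stays where it is left; it cannot be pushed open by hand.
- crank: Loose dark steel crank, about 0.3 kg, lying flat, hub and grip upward (z up). Origin: centre of the hub's underside. Hub: square block 28 x 28 mm, 44 mm tall, sides along x and y, square hole 16 mm wide (same sides) right through along z; round foot flange 44 mm across, 10 mm thick. The flat arm, 16 mm wide, 10 mm thick, underside level with the hub's, runs along +x to the grip's axis at x = 70 mm.
- grip: Black round grip, 24 mm in diameter and 42 mm tall, standing on the crank's arm and spinning freely on its vertical pin. Origin: centre of its underside, at x = 70 mm, z = 12 mm of the crank. Top 54 mm above the crank's underside.
- noodle_cup: Bystander: noodle cup, 112 mm across, 105 mm high, upright. Origin: centre of its underside.
- can: Bystander: drink can, 66 mm across, 115 mm high, upright. Origin: centre of its underside.
- milk: Bystander: small white bottle, 48 mm across, 110 mm high, upright. Origin: centre of its underside.

How it is judged:
On the way, in this order (a step that is already met when the one before it is completed fails the run):
1. the crank is fully home on the shaft (underside within 5 mm of the shoulder) (distance between crank and seat below 0.005 m and angle between crank's own z axis and vertical below 0.12 rad), for 0.2 s.
2. the robot winds with its fingers on the spinning grip, the cover on its way (30 to 80 mm open) (value of joint cover between 0.03 and 0.08 m and contact force between the fingers and grip above 0.3 N), for 0.2 s.
At the end, for the whole second after the job is handed in: The cover is open to its stop (at least 104 of 110 mm) and the crank rests, let go and still, fully home on the shaft (underside of the hub within 7 mm of the shoulder, upright within 7 degrees) (value of joint cover above 0.104 m and distance between crank and seat below 0.007 m and angle between crank's own z axis and vertical below 0.12 rad and linear speed of crank below 0.02 m/s); the robot touches nothing.
It fails at once if a bystander is pushed more than 30 mm or tipped (distance of any of noodle_cup, can, milk from where it was at the start of the episode above 0.03 m or angle between any of noodle_cup, can, milk's own z axis and vertical above 0.35 rad).
It also fails if it takes over 70 s, if anything falls off the work surface, if the arm or the gripper's body presses on something with over 40 N, if the wrist force passes 120 N, or if a joint passes its speed limit or range.

## Working session

There is one attempt and no reset: what is moved stays moved. The work goes in short steps, Python scripts to look and compute and a tool call to move; the robot and the scene stay as the last step left them, time stands still between calls to the robot, and variables do not carry over. Pictures are saved under pics/ and viewed, and the job is handed in when it is done.

Besides the shell and the picture viewer there is one more tool, called after ">>>" by a JSON object that holds its "op" and its "data", one argument or row to a line. drive_tool: Moves the arm, as the interface text tells. Its arguments: {"type":"object","properties":{"increments":{"type":"array","items":{"type":"array","items":{"type":"number"}}}},"required":["increments"]}

```bash
mkdir -p pics; python3 - <<'E'
from bench import ctrl,camera
import cv2,numpy as np,pickle
for n in("side","top"):
    c=camera(n); pickle.dump(c,open(f"{n}0.pkl","wb"))
    cv2.imwrite(f"pics/{n}0.png",c["img"][:,:,::-1])
    print(n,c["fx"],c["cx"],c["cy"],np.round(c["world_from_camera"],3).tolist())
print(ctrl.get_obs())
E
```

```text
side 470.8097581380689 272.283213171746 209.88668401497387 [[-0.948, -0.199, 0.25, 0.291], [-0.319, 0.547, -0.774, 0.736], [0.018, -0.813, -0.582, 0.754], [0.0, 0.0, 0.0, 1.0]]
top 482.191880793643 278.1647042633201 214.7613408238321 [[0.019, -0.98, 0.199, 0.382], [-1.0, -0.018, 0.006, -0.12], [-0.002, -0.199, -0.98, 1.092], [0.0, 0.0, 0.0, 1.0]]
{'time_s': 0.1, 'q': array([-1.31928229e+00,  1.81492063e-01,  1.60791232e+00, -1.47487814e-05,
        1.35379100e+00, -2.06321025e-01]), 'dq': array([ 0.00082799, -0.00276645, -0.00168032, -0.00106674,  0.00115297,
       -0.00067274]), 'joint_efforts': array([-1.70119811e-04, -4.45880556e+01, -3.52235913e+01, -3.79487174e-04,
        4.15825038e-03,  7.94761036e-06]), 'eef_pos': array([ 0.25403254, -0.51530495,  0.24145791]), 'eef_rot': array([-0.15989375, -0.68864184, -0.16102653,  0.68867762]), 'wrist_force': array([-0.20483434, -0.04505243, -0.40471449]), 'torque': array([0.02569994, 0.01822017, 0.03559905]), 'opening': 1.0002020751223923}
```

View pics/side0.png

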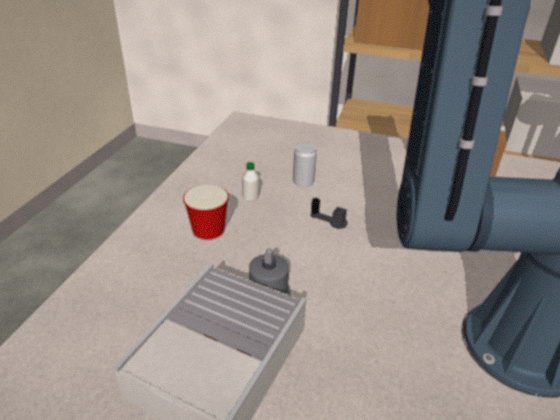

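View pics/top0.png

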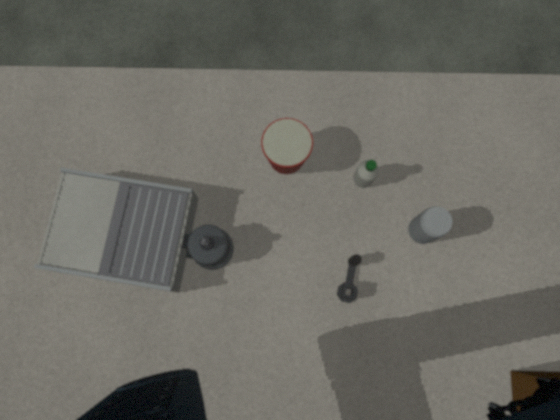

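The top view shows the winder around (209,243), the crank hub around (347,291) and the grip around (355,260). The cup is near (288,145), the milk near (367,172) and the can near (436,222). I'll zoom in to measure.

```bash
python3 - <<'E'
import cv2,numpy as np,pickle
t=pickle.load(open("top0.pkl","rb"))["img"][:,:,::-1]; s=pickle.load(open("side0.pkl","rb"))["img"][:,:,::-1]
def crop(im,x,y,w,h,k): 
    o=cv2.resize(im[y:y+h,x:x+w],None,fx=k,fy=k,interpolation=cv2.INTER_CUBIC); return cv2.convertScaleAbs(o,alpha=1.8,beta=10)
cr=crop(t,320,240,50,70,8); wi=crop(t,180,215,60,70,8)
cv2.imwrite("pics/z1.png",cv2.hconcat([cr[:, :380],wi[:,:410]]))
a=crop(s,235,235,65,65,6);b=crop(s,300,190,60,65,6)
cv2.imwrite("pics/z2.png",cv2.hconcat([a,b]))
E
```

```text
(no output)
```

View pics/z1.png

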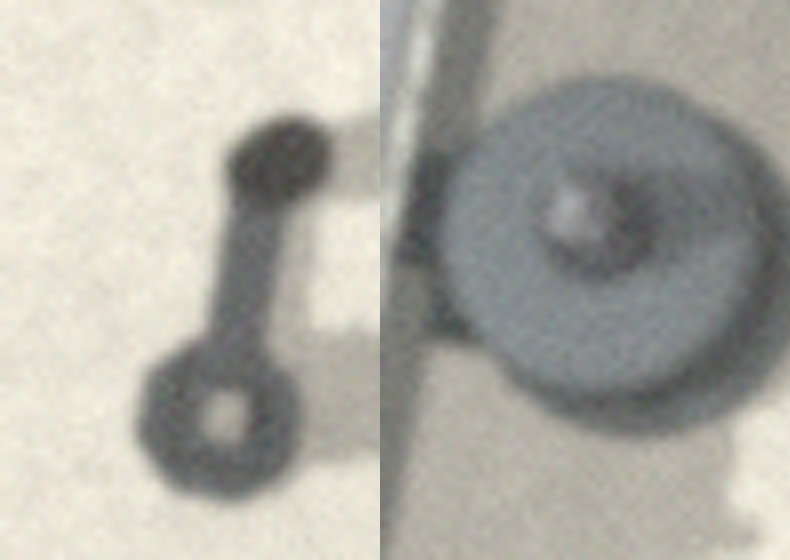

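View pics/z2.png

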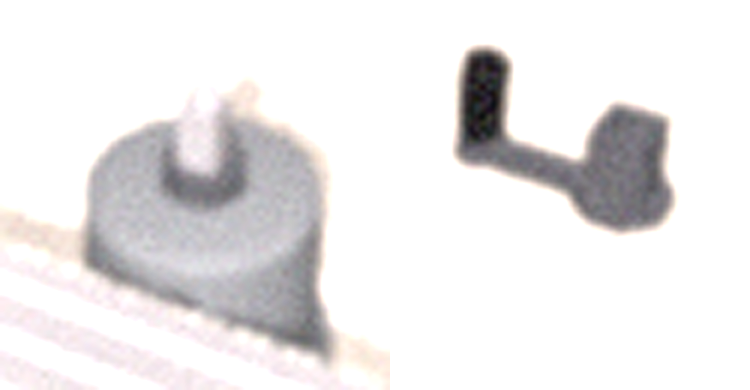

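```bash
cat > h.py <<'E'
import numpy as np,cv2,pickle
def pts(c):
    d=c["depth"];v,u=np.mgrid[0:420,0:560]
    P=np.stack([(u-c["cx"])/c["fx"]*d,(v-c["cy"])/c["fy"]*d,d,np.ones_like(d)],-1)@np.array(c["world_from_camera"]).T
    P[d<=0]=np.nan
    return P[...,:3]
def ray(c,u,v,z):
    M=np.array(c["world_from_camera"]);r=M[:3,:3]@[(u-c["cx"])/c["fx"],(v-c["cy"])/c["fy"],1];o=M[:3,3]
    return o+r*(z-o[2])/r[2]
def proj(c,p):
    M=np.linalg.inv(np.array(c["world_from_camera"]));q=M[:3,:3]@p+M[:3,3]
    return q[0]/q[2]*c["fx"]+c["cx"],q[1]/q[2]*c["fy"]+c["cy"]
E
python3 - <<'E'
from h import *
c={n:pickle.load(open(n+"0.pkl","rb")) for n in("top","side")}
P={n:pts(c[n]) for n in c}
for n in c:
    p=P[n].reshape(-1,3);p=p[~np.isnan(p[:,0])]
    def st(l,xy,r,z0,z1):
        m=(np.hypot(p[:,0]-xy[0],p[:,1]-xy[1])<r)&(p[:,2]>z0)&(p[:,2]<z1);q=p[m]
        if len(q)<3: print(n,l,len(q));return
        (cc,rr)=cv2.minEnclosingCircle(q[:,:2].astype(np.float32))
        print(n,l,len(q),"mean",q.mean(0).round(4),"enc",np.round(cc,4),round(rr,4),"med z",np.median(q[:,2]).round(4))
    t=c["top"]
    w=ray(t,207.2,244.1,.085);print(w)
    st("wind",w,.06,.078,.09); st("shaft",w,.03,.11,.14)
    g=ray(t,355.5,260,.05);h=ray(t,347.5,291,.044);print(g,h)
    st("grip",g,.03,.045,.06);st("grip2",g,.03,.02,.06);st("hub",h,.03,.035,.05);st("fl",h,.03,.004,.02)
    for l,u,v,z in(("cup",288,140,.105),("can",436,220,.115),("milk",370,165,.11)):
        w2=ray(t,u,v,z);st(l,w2,.08,z-.02,z+.01)
    # case corners
    m=(p[:,2]>.08)&(p[:,2]<.095)&(p[:,1]>w[1]+.05)&(p[:,0]>.1)
    print(cv2.minAreaRect(p[m][:,:2].astype(np.float32)))
# contours: hub hole & grip in top
t=c["top"]
for l,u,v,z in(("hole top",320+226/8,240+416/8,.044),("hole bot",320+226/8,240+416/8,.0),("flange",320+220/8,240+420/8,.01),("grip top",320+290/8,240+150/8,.054),("shaft tip",180+190/8,215+210/8,.129),("disc",207.2,244.1,.085)):
    print(l,ray(t,u-.5,v-.5,z).round(4))
E
```

```text
[0.52001836 0.03451156 0.085     ]
top wind 1080 mean [0.5218 0.035  0.0845] enc [0.5228 0.0438] 0.0509 med z 0.0847
top shaft 58 mean [0.5218 0.0336 0.1236] enc [0.5226 0.0341] 0.0094 med z 0.1237
[ 0.49614431 -0.28248963  0.05      ] [ 0.42980585 -0.26538923  0.044     ]
top grip 98 mean [ 0.4978 -0.2829  0.0539] enc [ 0.4985 -0.2835] 0.0117 med z 0.054
top grip2 119 mean [ 0.4972 -0.2816  0.0499] enc [ 0.4984 -0.2834] 0.0118 med z 0.0534
top hub 133 mean [ 0.4299 -0.2693  0.0441] enc [ 0.43   -0.2699] 0.0194 med z 0.0442
top fl 192 mean [ 0.4313 -0.2659  0.0102] enc [ 0.4299 -0.2656] 0.0299 med z 0.0105
top cup 2021 mean [ 0.7413 -0.1297  0.1051] enc [ 0.7432 -0.1298] 0.0565 med z 0.1052
top can 819 mean [ 0.5719 -0.4386  0.1135] enc [ 0.573  -0.4409] 0.0328 med z 0.1151
top milk 113 mean [ 0.6924 -0.3082  0.1074] enc [ 0.694  -0.3092] 0.0119 med z 0.1095
((0.5526149868965149, 0.2323760986328125), (0.29163679480552673, 0.22087804973125458), 81.52349853515625)
[0.52001836 0.03451156 0.085     ]
side wind 719 mean [0.5199 0.0457 0.084 ] enc [0.5228 0.045 ] 0.0496 med z 0.0843
side s
[... 360 characters left out ...]
  0.0418] enc [ 0.4298 -0.2704] 0.0207 med z 0.0426
side fl 130 mean [ 0.4305 -0.2599  0.0107] enc [ 0.4331 -0.2682] 0.0257 med z 0.0102
side cup 1111 mean [ 0.7386 -0.1193  0.1028] enc [ 0.7438 -0.1293] 0.0581 med z 0.1046
side can 314 mean [ 0.5725 -0.4312  0.11  ] enc [ 0.5752 -0.4407] 0.0347 med z 0.1135
side milk 78 mean [ 0.6932 -0.3055  0.1038] enc [ 0.6952 -0.3097] 0.0139 med z 0.1055
((0.5525400638580322, 0.23227281868457794), (0.29198744893074036, 0.22227229177951813), 81.7331771850586)
hole top [ 0.4288 -0.2659  0.044 ]
hole bot [ 0.4307 -0.2721  0.    ]
flange [ 0.4292 -0.269   0.01  ]
grip top [ 0.4995 -0.2825  0.054 ]
shaft tip [0.5206 0.0361 0.129 ]
disc [0.5211 0.0356 0.085 ]
```

```bash
cat >> h.py <<'E'
from scipy.spatial.transform import Rotation as R
def rot(o): q=o["eef_rot"]; return R.from_quat([q[1],q[2],q[3],q[0]])
def rep(o,target=None,jaw=None):
    r=rot(o);M=r.as_matrix();p=np.array(o["eef_pos"])
    print("t",o["time_s"],"p",p.round(4),"toolx",M[:,0].round(3),"jaw yaw",np.degrees(np.arctan2(M[1,1],M[0,1])).round(2),"q",np.round(o["q"],2),"F",np.round(o["wrist_force"],1),"T",np.round(o["torque"],2),"open",round(o["opening"],3))
    if target is not None: print(" shift tool:",(M.T@(np.array(target)-p)).round(4))
    if jaw is not None:
        yw=np.radians(jaw);y=np.array([np.cos(yw),np.sin(yw),0]);x=np.array([0,0,-1.]);z=np.cross(x,y)
        D=R.from_matrix(M.T@np.stack([x,y,z],1)); print(" turn tool deg:",D.as_rotvec(degrees=True).round(2))
E
python3 - <<'E'
from h import *
from bench import ctrl
o=ctrl.get_obs()
rep(o,[.43,-.2695,.12],78.9);rep(o,None,-101.1)
c=pickle.load(open("side0.pkl","rb"));g=c["img"].astype(int).sum(2)//3
u,v=proj(c,np.array([.5226,.0342,.121]));print(u,v)
print(proj(c,np.array([.5226,.0342,.129])),proj(c,np.array([.5226,.0342,.095])))
print(g[246:272,258:282])
E
```

```text
t 0.1 p [ 0.254  -0.5153  0.2415] toolx [-0.     0.002 -1.   ] jaw yaw -63.77 q [-1.32  0.18  1.61 -0.    1.35 -0.21] F [-0.2 -0.  -0.4] T [0.03 0.02 0.04] open 1.0
 shift tool: [ 0.1218 -0.1425 -0.2665]
 turn tool deg: [-1.4267e+02 -1.2000e-01  2.0000e-02]
t 0.1 p [ 0.254  -0.5153  0.2415] toolx [-0.     0.002 -1.   ] jaw yaw -63.77 q [-1.32  0.18  1.61 -0.    1.35 -0.21] F [-0.2 -0.  -0.4] T [0.03 0.02 0.04] open 1.0
 turn tool deg: [3.733e+01 1.000e-02 9.000e-02]
269.0424173454882 251.37060188196406
(np.float64(269.09525427154193), np.float64(248.3959888699095)) (np.float64(268.8741453398502), np.float64(260.8439784562594))
[[178 168 176 173 174 177 178 180 180 182 175 175 174 176 176 176 176 175
  167 166 173 169 173 178]
 [178 175 171 175 175 178 177 177 173 174 165 165 167 173 175 171 166 155
  148 155 167 171 173 181]
 [175 172 171 173 177 172 174 174 166 160 152 151 157 168 169 163 148 136
  133 141 155 167 176 178]
 [174 176 173 171 175 176 178 174 155 140 138 140 141 147 154 151 133 126
  127 128 142 159 171 182]
 [175 175 175 174 175 174 180 163 140 135 142 149 135 137 134
[... 1461 characters left out ...]
98  98  87  61  57  55  58  67  67  67  70  65  63  67  54  59  65
   84  97 102 100  98  97]
 [ 97 102  93  87  73  63  54  61  62  62  62  63  63  60  56  57  57  71
   90  93  99 101  99 103]
 [100 106 101  96  79  77  61  63  63  63  62  59  59  62  57  60  70  82
   98 102 100 100  99  94]
 [103  96 101  98  97  90  79  73  72  67  70  62  66  65  67  79  89  95
  104 105 102 103  98 103]
 [ 99 102  99 104 100  94  92  90  83  81  81  74  77  79  91  95 100 104
  102  99  99 101 101 101]
 [102 103 102 101 104 102 102 104  98  92  92  92  97  95 103 102 102 100
  105 101 107 100 103  97]
 [100 104 105 101 102 101 100 105 102 105 104 106 100 101 104 101 104 101
  104 105 100 106 104 100]]
```

>>> {"op": "drive_tool", "data": {
  "increments": [
    [0, 0, 0, 9.33, 0, 0, 1],
    [0, 0, 0, 9.33, 0, 0, 1],
    [0, 0, 0, 9.33, 0, 0, 1],
    [0, 0, 0, 9.34, 0, 0.09, 1]
  ]
}}

```text
time_s: 0.6
eef_pos: [0.2541, -0.5155, 0.2418]
eef_rot: [0.07, -0.703, 0.071, 0.704]
wrist_force: [0.3, -0.6, 0.5]
opening: 1.001
```

```bash
python3 -c "
from h import *
from bench import ctrl
rep(ctrl.get_obs(),[.43,-.2695,.12],-101.1)"
```

```text
t 0.6 p [ 0.2541 -0.5155  0.2418] toolx [-0.    -0.001 -1.   ] jaw yaw -101.41 q [-1.32  0.18  1.61 -0.    1.35  0.45] F [ 0.3 -0.6  0.5] T [ 0.02  0.01 -0.01] open 1.001
 shift tool: [ 0.1215 -0.276  -0.1238]
 turn tool deg: [-0.31  0.02 -0.04]
```

>>> {"op": "drive_tool", "data": {
  "increments": [
    [0.01, -0.046, -0.02, 0, 0, 0, 1],
    [0.02, -0.046, -0.021, 0, 0, 0, 1],
    [0.02, -0.046, -0.021, 0, 0, 0, 1],
    [0.02, -0.046, -0.021, 0, 0, 0, 1],
    [0.025, -0.046, -0.021, 0, 0, 0, 1],
    [0.0265, -0.046, -0.02, 0, 0, 0, 1],
    [0, 0, 0, 0, 0, 0, 1],
    [0, 0, 0, 0, 0, 0, 1]
  ]
}}

```text
time_s: 1.6
eef_pos: [0.429, -0.2691, 0.1204]
eef_rot: [0.067, -0.704, 0.069, 0.704]
wrist_force: [-0.0, -0.3, 0.5]
opening: 1.001
```

```bash
python3 -c "
from h import *
from bench import ctrl,camera
rep(ctrl.get_obs(),[.43,-.2698,.027],-101.1)
c=camera('top');cv2.imwrite('pics/t1.png',cv2.resize(c['img'][200:340,280:440,::-1],None,fx=4,fy=4))"
```

```text
t 1.6 p [ 0.429  -0.2691  0.1204] toolx [-0.    -0.002 -1.   ] jaw yaw -101.04 q [-0.79  0.18  1.88 -0.    1.08  0.97] F [-0.  -0.3  0.5] T [-0.   -0.01 -0.02] open 1.001
 shift tool: [ 0.0934  0.0004 -0.0011]
 turn tool deg: [ 0.06  0.01 -0.1 ]
```

View pics/t1.png

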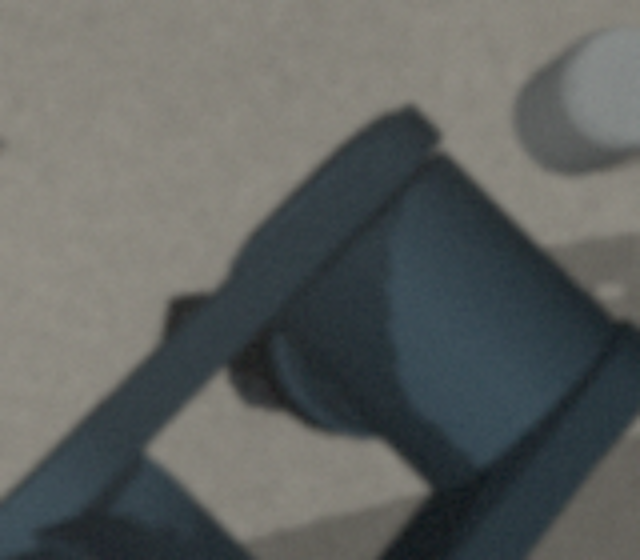

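The wrist hides the crank in this view, so I'll rely on the earlier measurement: descend and close on the hub.

>>> {"op": "drive_tool", "data": {
  "increments": [
    [0.035, 0, -0.001, 0, 0, 0, 1],
    [0.035, 0, 0, 0, 0, 0, 1],
    [0.0235, 0, 0, 0, 0, 0, 1],
    [0, 0, 0, 0, 0, 0, 1],
    [0, 0, 0, 0, 0, 0, -1],
    [0, 0, 0, 0, 0, 0, -1],
    [0, 0, 0, 0, 0, 0, -1],
    [0, 0, 0, 0, 0, 0, -1],
    [0, 0, 0, 0, 0, 0, -1],
    [0, 0, 0, 0, 0, 0, -1]
  ]
}}

```text
time_s: 2.9
eef_pos: [0.4306, -0.27, 0.028]
eef_rot: [-0.067, 0.704, -0.069, -0.703]
wrist_force: [-1.2, 0.2, 6.9]
opening: 0.314
```

```bash
python3 -c "
from h import *
from bench import ctrl,camera
rep(ctrl.get_obs())
for n in('side',):
  c=camera(n);cv2.imwrite('pics/s2.png',cv2.resize(c['img'][160:300,240:400,::-1],None,fx=4,fy=4))"
```

```text
t 2.9 p [ 0.4306 -0.27    0.028 ] toolx [ 0.001 -0.003 -1.   ] jaw yaw -101.09 q [-0.79  0.34  1.91 -0.    0.89  0.97] F [-1.2  0.2  6.9] T [ 0.03  0.23 -0.04] open 0.314
```

View pics/s2.png

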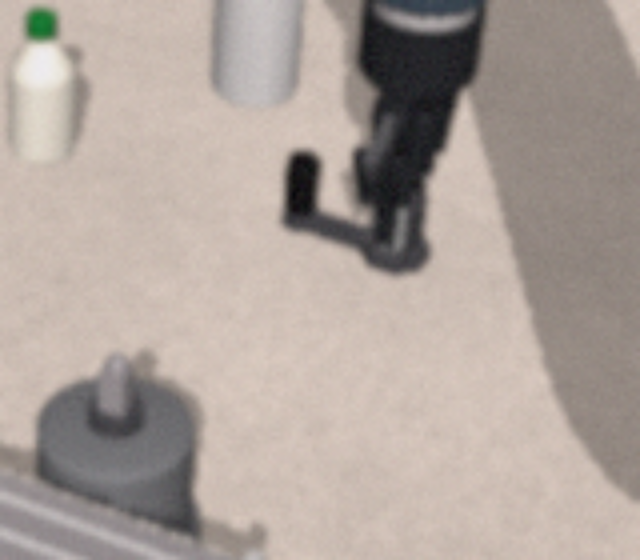

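The hub is gripped (opening 0.314, about 27 mm). Next I lift it.

>>> {"op": "drive_tool", "data": {
  "increments": [
    [-0.02, 0, 0, 0, 0, 0, -1],
    [-0.04, 0, 0, 0, 0, 0, -1],
    [-0.04, 0, 0, -3, 0, 0, -1],
    [-0.05, 0, 0, -3, 0, 0, -1],
    [-0.02, 0, 0, 0, 0, 0, -1],
    [0, 0, 0, 0, 0, 0, -1]
  ]
}}

```text
time_s: 3.7
eef_pos: [0.4306, -0.2696, 0.1984]
eef_rot: [-0.03, 0.707, -0.033, -0.706]
wrist_force: [-0.4, 0.3, -2.5]
opening: 0.32
```

```bash
python3 -c "
from h import *
from bench import ctrl,camera
rep(ctrl.get_obs(),[.5226,.0342,.175],-95)
c=camera('side');pickle.dump(c,open('s3.pkl','wb'));cv2.imwrite('pics/s3.png',c['img'][:,:,::-1])"
```

```text
t 3.7 p [ 0.4306 -0.2696  0.1984] toolx [ 0.002 -0.004 -1.   ] jaw yaw -95.09 q [-0.79  0.07  1.82 -0.    1.24  0.87] F [-0.4  0.3 -2.5] T [0.03 0.05 0.01] open 0.32
 shift tool: [ 0.0224 -0.3109 -0.0646]
 turn tool deg: [-0.09 -0.15 -0.22]
```

View pics/s3.png

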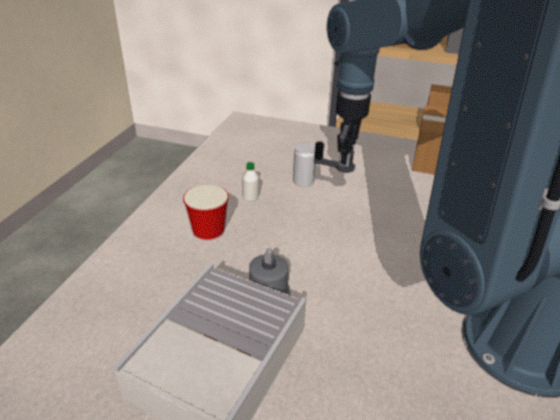

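The crank is held level near (340,160). Next I carry it over the winder.

>>> {"op": "drive_tool", "data": {
  "increments": [
    [0, -0.03, -0.006, 0, 0, 0, -1],
    [0, -0.05, -0.01, 0, 0, 0, -1],
    [0, -0.05, -0.01, 0, 0, 0, -1],
    [0, -0.05, -0.01, 0, 0, 0, -1],
    [0, -0.05, -0.01, 0, 0, 0, -1],
    [0, -0.05, -0.01, 0, 0, 0, -1],
    [0.01, -0.031, -0.0085, 0, -0.1, -0.2, -1],
    [0, 0, 0, 0, 0, 0, -1],
    [0, 0, 0, 0, 0, 0, -1]
  ]
}}

```text
time_s: 4.88
eef_pos: [0.5207, 0.0347, 0.1848]
eef_rot: [0.032, -0.705, 0.031, 0.708]
wrist_force: [-0.6, -0.0, -3.8]
opening: 0.317
```

```bash
python3 -c "
from h import *
from bench import ctrl,camera
rep(ctrl.get_obs(),[.5226,.0342,.175],-95)
for n in('side','top'):
  c=camera(n);pickle.dump(c,open(n+'4.pkl','wb'))
  im=c['img'][180:300,200:360,::-1] if n=='side' else c['img'][180:300,140:300,::-1]
  cv2.imwrite(f'pics/{n}4.png',cv2.resize(im,None,fx=4,fy=4))"
```

```text
t 4.875 p [0.5207 0.0347 0.1848] toolx [-0.005  0.002 -1.   ] jaw yaw -95.08 q [-0.16  0.13  1.79  0.    1.23  1.5 ] F [-0.6 -0.  -3.8] T [-0.04  0.09  0.01] open 0.317
 shift tool: [ 0.0098  0.0004 -0.002 ]
 turn tool deg: [-0.08  0.28  0.1 ]
```

View pics/side4.png

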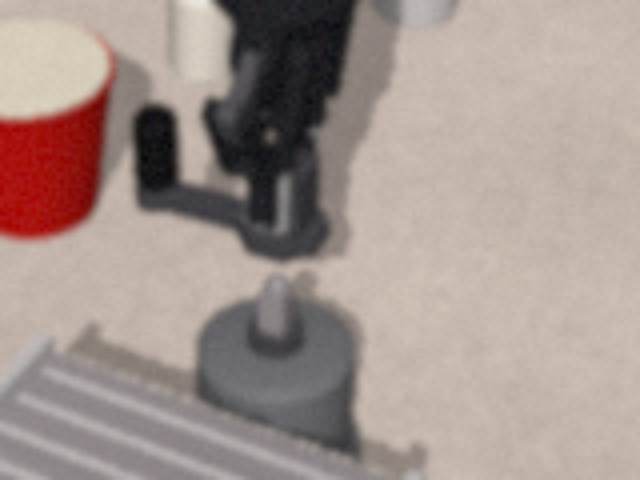

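View pics/top4.png

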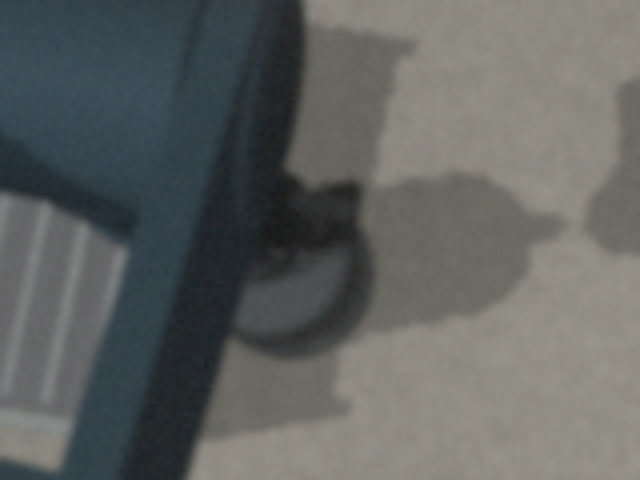

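The flange is at about (271,239) and the shaft tip at about (269,250) in the side view. I'll check the alignment by projection.

```bash
python3 - <<'E'
from h import *
c=pickle.load(open("side4.pkl","rb"));P=pts(c);p=P.reshape(-1,3);p=p[~np.isnan(p[:,0])]
# grip
m=(p[:,2]>.165)&(p[:,2]<.215)&(np.hypot(p[:,0]-.591,p[:,1]-.029)<.02)
q=p[m];print("grip",len(q),q.mean(0).round(4),cv2.minEnclosingCircle(q[:,:2].astype(np.float32)))
M=np.array(c["world_from_camera"])
g=c["img"].astype(int).sum(2)//3
print(proj(c,np.array([.5207,.0347,.162])),proj(c,np.array([.5226,.0342,.121])))
print(g[226:246,256:286])
E
```

```text
grip 281 [0.5872 0.0337 0.191 ] ((0.5862843990325928, 0.029597749933600426), 0.015500633046030998)
(np.float64(270.1337764655759), np.float64(236.16453902059425)) (np.float64(269.0424173454882), np.float64(251.37060188196406))
[[128 131 137 152 158 126  75  34  29  31  20  31  48  90 131 127 101  67
   55  52  47  43  53  77 111 127 130 128 128 130]
 [118 123 141 158 162 131  78  37  32  30  38  29  48  94 129 127  97  65
   56  45  47  52  52  78 112 121 131 131 129 131]
 [ 93 104 122 140 146 118  72  37  35  32  28  32  46  93 128 130  98  69
   48  46  47  46  52  84 109 129 130 128 132 132]
 [ 73  78  91 114 117  99  65  36  33  38  35  27  50  92 128 123 100  70
   53  57  47  47  53  85 115 131 130 134 131 139]
 [ 63  67  65  76  82  76  54  35  33  46  32  35  50  93 124 126  96  64
   57  52  42  42  54  88 118 138 131 132 129 138]
 [ 65  62  59  67  70  70  51  36  33  35  28  31  50  94 124 120  88  66
   54  47  46  45  52  82 116 132 140 134 136 139]
 [ 63  64  67  67  70  65  45  34  36  35  34  35  46  92 123 121  91  67
   54  49  52  43  52  71  97 120 133 135 130 143
[... 927 characters left out ...]
 65  63  71  66  64  63
   64  64  69  68  62  62  76 105 128 134 134 135]
 [183 184 181 175 141  92  64  56  62  63  59  65  68  61  65  65  66  68
   59  66  66  61  60  72  94 118 136 133 134 135]
 [182 180 179 177 159 118  88  74  67  64  65  63  62  68  69  66  66  59
   66  66  64  62  62  86 115 125 132 129 131 135]
 [180 180 179 179 172 153 127 105  97  86  73  70  65  66  60  61  61  66
   71  80  78  77  88 107 126 134 141 142 142 149]
 [180 183 180 181 180 173 165 152 144 132 119 100  88  83  74  78  87 101
  107 115 122 115 122 133 135 149 160 168 167 166]
 [185 184 181 182 183 183 180 185 174 170 161 151 137 127 112 121 134 150
  153 155 154 155 161 158 162 172 179 184 187 187]]
```

>>> {"op": "drive_tool", "data": {
  "increments": [
    [0.008, 0.0003, -0.0027, 0, 0.28, 0.1, -1],
    [0.012, 0, 0, 0, 0, 0, -1],
    [0.005, 0, 0, 0, 0, 0, -1],
    [0, 0, 0, 0, 0, 0, -1]
  ]
}}

```text
time_s: 5.48
eef_pos: [0.524, 0.0344, 0.1605]
eef_rot: [-0.032, 0.707, -0.031, -0.706]
wrist_force: [0.1, 1.1, -1.7]
opening: 0.313
```

```bash
python3 -c "
from h import *
from bench import ctrl,camera
rep(ctrl.get_obs(),[.5234,.0342,.145],-95)
for n in('side',):
  c=camera(n);pickle.dump(c,open(n+'5.pkl','wb'))
  im=c['img'][200:290,210:330,::-1]
  cv2.imwrite(f'pics/{n}5.png',cv2.resize(im,None,fx=6,fy=6,interpolation=cv2.INTER_CUBIC))"
```

```text
t 5.475 p [0.524  0.0344 0.1605] toolx [ 0.001  0.    -1.   ] jaw yaw -95.11 q [-0.16  0.16  1.81  0.    1.17  1.5 ] F [ 0.1  1.1 -1.7] T [-0.03  0.03  0.03] open 0.313
 shift tool: [0.0155 0.0002 0.0006]
 turn tool deg: [-0.11 -0.08  0.02]
```

View pics/side5.png

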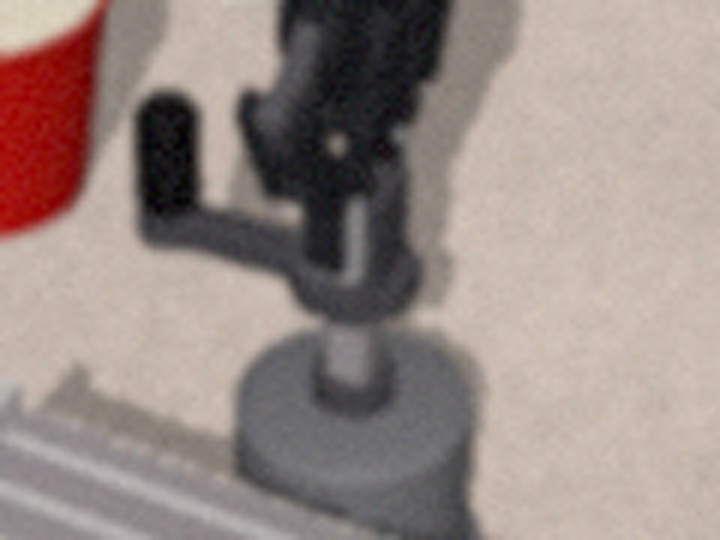

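The flange, around x=355 in the crop, lines up with the shaft around x=352. I'll lower it in small steps.

>>> {"op": "drive_tool", "data": {
  "increments": [
    [0.004, 0.0002, 0.0006, 0, 0, 0, -1],
    [0.003, 0, 0, 0, 0, 0, -1],
    [0.002, 0, 0, 0, 0, 0, -1],
    [0, 0, 0, 0, 0, 0, -1]
  ]
}}

```text
time_s: 6.02
eef_pos: [0.5238, 0.0343, 0.1522]
eef_rot: [-0.031, 0.707, -0.031, -0.705]
wrist_force: [0.8, -0.6, -2.4]
opening: 0.32
```

>>> {"op": "drive_tool", "data": {
  "increments": [
    [0.001, 0, 0, 0, 0, 0, -1],
    [0.001, 0, 0, 0, 0, 0, -1],
    [0.001, 0, 0, 0, 0, 0, -1],
    [0.001, 0, 0, 0, 0, 0, -1],
    [0, 0, 0, 0, 0, 0, -1]
  ]
}}

```text
time_s: 6.65
eef_pos: [0.5239, 0.0344, 0.1483]
eef_rot: [-0.032, 0.707, -0.031, -0.705]
wrist_force: [-0.2, 0.9, -2.4]
opening: 0.315
```

>>> {"op": "drive_tool", "data": {
  "increments": [
    [0.001, 0, 0, 0, 0, 0, -1],
    [0.001, 0, 0, 0, 0, 0, -1],
    [0.001, 0, 0, 0, 0, 0, -1],
    [0, 0, 0, 0, 0, 0, -1]
  ]
}}

```text
time_s: 7.15
eef_pos: [0.5239, 0.0344, 0.1452]
eef_rot: [-0.032, 0.707, -0.031, -0.705]
wrist_force: [0.4, 2.5, -3.6]
opening: 0.314
```

>>> {"op": "drive_tool", "data": {
  "increments": [
    [0.0015, 0, 0, 0, 0, 0, -1],
    [0.0015, 0, 0, 0, 0, 0, -1],
    [0.002, 0, 0, 0, 0, 0, -1],
    [0, 0, 0, 0, 0, 0, -1]
  ]
}}

```text
time_s: 7.65
eef_pos: [0.5239, 0.0344, 0.1401]
eef_rot: [-0.032, 0.707, -0.031, -0.705]
wrist_force: [0.2, 4.1, -3.0]
opening: 0.317
```

```bash
python3 -c "
from h import *
from bench import ctrl,camera
rep(ctrl.get_obs(),[.5234,.0342,.123],-95)"
```

```text
t 7.65 p [0.5239 0.0344 0.1401] toolx [ 0.003  0.    -1.   ] jaw yaw -95.1 q [-0.16  0.19  1.82  0.    1.13  1.5 ] F [ 0.2  4.1 -3. ] T [ 0.63  0.06 -0.02] open 0.317
 shift tool: [0.0171 0.0003 0.0005]
 turn tool deg: [-0.1  -0.17  0.03]
```

The crank is on the square without resistance. I'll relieve the small side force and go on down.

>>> {"op": "drive_tool", "data": {
  "increments": [
    [0.002, -0.0005, 0, 0, 0, 0, -1],
    [0.003, 0, 0, 0, 0, 0, -1],
    [0.003, 0, 0, 0, 0, 0, -1],
    [0.003, 0, 0, 0, 0, 0, -1],
    [0, 0, 0, 0, 0, 0, -1]
  ]
}}

```text
time_s: 8.28
eef_pos: [0.5239, 0.0346, 0.1289]
eef_rot: [-0.031, 0.707, -0.032, -0.705]
wrist_force: [-0.3, 1.0, -3.5]
opening: 0.315
```

>>> {"op": "drive_tool", "data": {
  "increments": [
    [0.002, 0, 0, 0, 0, 0, -1],
    [0.002, 0, 0, 0, 0, 0, -1],
    [0.001, 0, 0, 0, 0, 0, -1],
    [0, 0, 0, 0, 0, 0, -1]
  ]
}}

```text
time_s: 8.78
eef_pos: [0.524, 0.0347, 0.1242]
eef_rot: [-0.031, 0.707, -0.031, -0.705]
wrist_force: [-1.1, -0.1, -3.5]
opening: 0.317
```

>>> {"op": "drive_tool", "data": {
  "increments": [
    [0.001, 0, 0, 0, 0, 0, -1],
    [0.001, 0, 0, 0, 0, 0, -1],
    [0, 0, 0, 0, 0, 0, -1]
  ]
}}

```text
time_s: 9.15
eef_pos: [0.524, 0.0347, 0.123]
eef_rot: [-0.031, 0.707, -0.031, -0.705]
wrist_force: [-5.2, 0.5, 3.9]
opening: 0.318
```

Contact came at the expected seat height (TCP 0.123). I'll release and back off upward.

>>> {"op": "drive_tool", "data": {
  "increments": [
    [0, 0, 0, 0, 0, 0, 0.2],
    [0, 0, 0, 0, 0, 0, 0.2],
    [0, 0, 0, 0, 0, 0, 0.2],
    [0, 0, 0, 0, 0, 0, 0.2],
    [-0.03, 0, 0, 0, 0, 0, 0.2],
    [-0.05, 0, 0, 0, 0, 0, 0.2],
    [0, 0, 0, 0, 0, 0, 0.2],
    [0, 0, 0, 0, 0, 0, 0.2]
  ]
}}

```text
time_s: 10.15
eef_pos: [0.5236, 0.0348, 0.2021]
eef_rot: [-0.031, 0.707, -0.031, -0.705]
wrist_force: [-0.5, 0.2, -1.0]
opening: 0.601
```

```bash
python3 - <<'E'
from h import *
from bench import ctrl,camera
c={}
for n in('side','top'):
  c[n]=camera(n);pickle.dump(c[n],open(n+'6.pkl','wb'))
im=c['side']['img'][200:290,210:330,::-1]
cv2.imwrite('pics/s6.png',cv2.resize(im,None,fx=6,fy=6,interpolation=cv2.INTER_CUBIC))
im=c['top']['img'][190:290,160:280,::-1]
cv2.imwrite('pics/t6.png',cv2.resize(im,None,fx=6,fy=6,interpolation=cv2.INTER_CUBIC))
p=pts(c['side']).reshape(-1,3)
m=(p[:,2]>.112)&(p[:,2]<.155)&(np.hypot(p[:,0]-.592,p[:,1]-.028)<.025)
q=p[m];print(len(q),q.mean(0),cv2.minEnclosingCircle(q[:,:2].astype(np.float32)),np.percentile(q[:,2],[2,50,98]))
t=q[q[:,2]>.146];print(t.mean(0))
m=(p[:,2]>.13)&(p[:,2]<.155)&(np.hypot(p[:,0]-.523,p[:,1]-.034)<.025);q=p[m];print("hub",len(q),np.percentile(q[:,2],[2,50,95,98]),q.mean(0))
rep(ctrl.get_obs())
E
```

```text
205 [0.59107762 0.03387896 0.13489817] ((0.5940476059913635, 0.029548145830631256), 0.012614969164133072) [0.11294069 0.13685774 0.14993578]
[0.5932749  0.02906117 0.14840703]
hub 172 [0.13028347 0.13756532 0.14061098 0.14144738] [0.52319063 0.03604672 0.13677006]
t 10.25 p [0.5229 0.0349 0.201 ] toolx [ 0.001  0.    -1.   ] jaw yaw -95.1 q [-0.16  0.11  1.78  0.    1.26  1.5 ] F [-0.8 -0.5 -0.2] T [-0.03  0.02  0.01] open 0.602
```

View pics/s6.png

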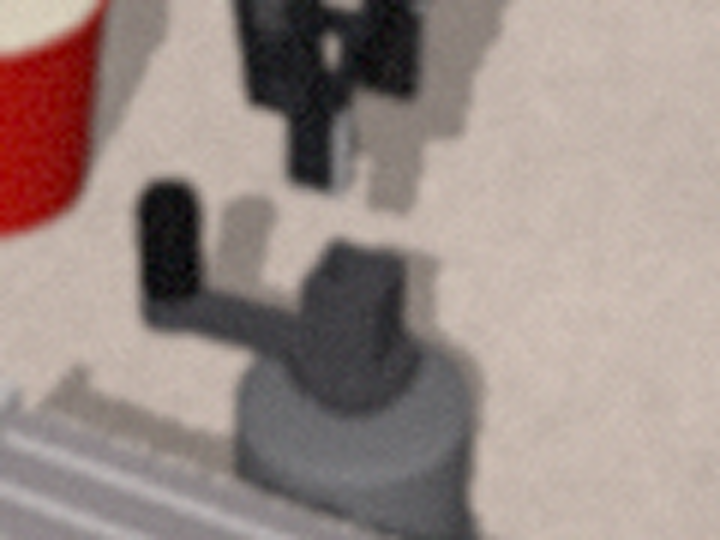

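View pics/t6.png

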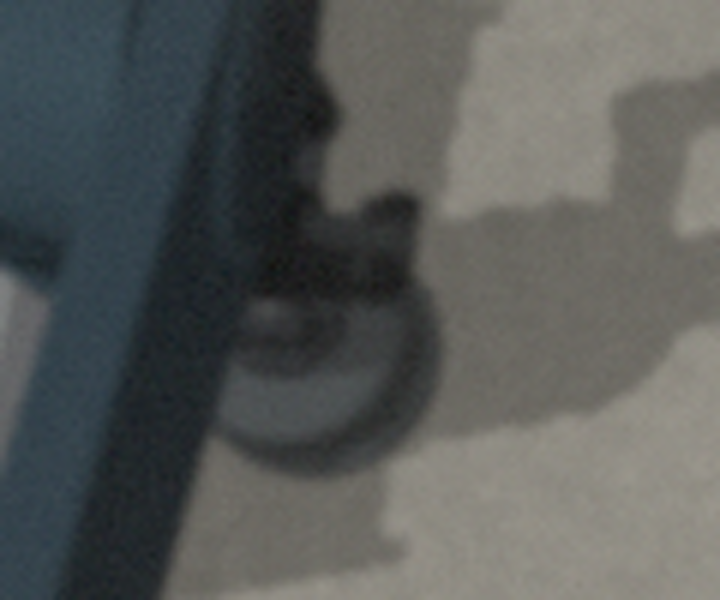

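The crank sits home: its hub top is at 0.139–0.14 and the flange is on the collar. The grip is at about (0.5935, 0.029). Next I take the grip.

>>> {"op": "drive_tool", "data": {
  "increments": [
    [0, 0, -0.03, 0, 0, 0, 0.2],
    [0, 0, -0.0407, 0, 0, 0, 0.2],
    [0, 0, 0, 0, 0, 0, 0.2],
    [0.03, 0, 0, 0, 0, 0, 0.2],
    [0.03, 0, 0, 0, 0, 0, 0.2],
    [0.016, 0, 0, 0, 0, 0, 0.2],
    [0, 0, 0, 0, 0, 0, 0.2]
  ]
}}

```text
time_s: 11.12
eef_pos: [0.5929, 0.0287, 0.125]
eef_rot: [0.032, -0.706, 0.031, 0.707]
wrist_force: [-1.0, -0.0, -0.1]
opening: 0.598
```

```bash
python3 - <<'E'
from h import *
from bench import ctrl,camera
rep(ctrl.get_obs(),[.5935,.029,.125],-95)
c=camera('side')
im=c['img'][200:290,210:330,::-1]
cv2.imwrite('pics/s7.png',cv2.resize(im,None,fx=6,fy=6,interpolation=cv2.INTER_CUBIC))
E
```

```text
t 11.125 p [0.5929 0.0287 0.125 ] toolx [-0.001  0.    -1.   ] jaw yaw -95.09 q [-0.15  0.35  1.65  0.    1.14  1.51] F [-1.  -0.  -0.1] T [-0.03 -0.03 -0.02] open 0.598
 shift tool: [-0.     -0.0003 -0.0006]
 turn tool deg: [-0.09  0.04  0.02]
```

View pics/s7.png

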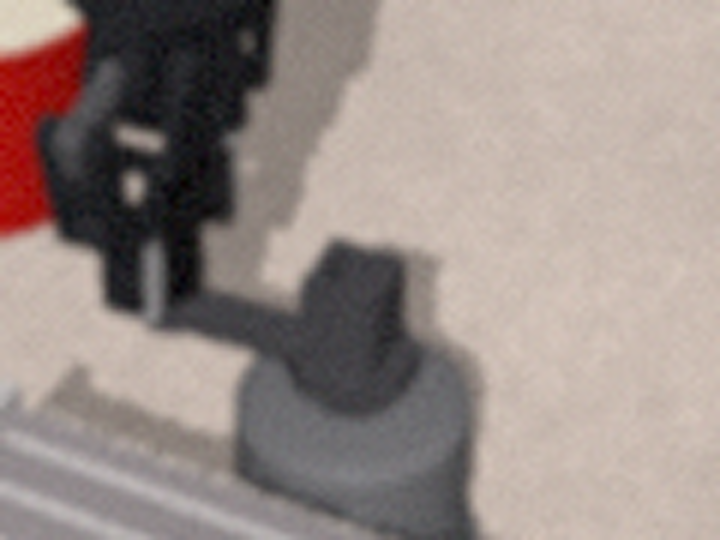

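>>> {"op": "drive_tool", "data": {
  "increments": [
    [0, 0, 0, 0, 0, 0, -1],
    [0, 0, 0, 0, 0, 0, -1],
    [0, 0, 0, 0, 0, 0, -1],
    [0, 0, 0, 0, 0, 0, -1]
  ]
}}

```text
time_s: 11.68
eef_pos: [0.5955, 0.0283, 0.1277]
eef_rot: [-0.031, 0.708, -0.032, -0.704]
wrist_force: [1.6, -0.4, 4.2]
opening: 0.26
```

```bash
cat > wind.py <<'E'
from h import *
from bench import ctrl,camera
import sys
o=ctrl.get_obs();rep(o)
C=np.array([.523,.0345]);r=.070
M=rot(o).as_matrix();p=np.array(o["eef_pos"][:2]);d=p-C
a0=np.arctan2(d[1],d[0]);print("angle",np.degrees(a0),"rad",np.hypot(*d))
step=float(sys.argv[1]);n=int(sys.argv[2]);out=[];cur=p
for k in range(1,n+1):
    a=a0-np.radians(step*k);t=C+r*np.array([np.cos(a),np.sin(a)])
    s=M.T@np.append(t-cur,0);cur=t;out.append([0,round(float(s[1]),4),round(float(s[2]),4),0,0,0,-1])
print(out)
E
python3 wind.py 15 10
```

```text
t 11.675 p [0.5955 0.0283 0.1277] toolx [ 0.006 -0.    -1.   ] jaw yaw -95.1 q [-0.15  0.35  1.65  0.    1.14  1.51] F [ 1.6 -0.4  4.2] T [-0.05 -0.15 -0.03] open 0.26
angle -4.904285560286627 rad 0.07272479369487479
[[0, 0.0181, 0.005, 0, 0, 0, -1], [0, 0.0169, 0.0069, 0, 0, 0, -1], [0, 0.0145, 0.0111, 0, 0, 0, -1], [0, 0.0112, 0.0145, 0, 0, 0, -1], [0, 0.0071, 0.0169, 0, 0, 0, -1], [0, 0.0024, 0.0181, 0, 0, 0, -1], [0, -0.0023, 0.0181, 0, 0, 0, -1], [0, -0.0069, 0.0169, 0, 0, 0, -1], [0, -0.0111, 0.0145, 0, 0, 0, -1], [0, -0.0145, 0.0112, 0, 0, 0, -1]]
```

>>> {"op": "drive_tool", "data": {
  "increments": [
    [-0.001, 0, 0, 0, 0, 0, -1],
    [0, 0, 0, 0, 0, 0, -1]
  ]
}}

```text
time_s: 11.92
eef_pos: [0.5949, 0.0284, 0.1278]
eef_rot: [-0.031, 0.708, -0.031, -0.705]
wrist_force: [2.8, 0.2, 2.8]
opening: 0.259
```

```bash
python3 wind.py 15 10
python3 - <<'E'
from h import *
from bench import camera
c=camera('side')
im=c['img'][200:290,210:330,::-1]
cv2.imwrite('pics/s8.png',cv2.resize(im,None,fx=6,fy=6,interpolation=cv2.INTER_CUBIC))
E
```

```text
t 11.925 p [0.5949 0.0284 0.1278] toolx [ 0.004 -0.    -1.   ] jaw yaw -95.1 q [-0.15  0.35  1.65  0.    1.14  1.51] F [2.8 0.2 2.8] T [-0.02 -0.41  0.  ] open 0.259
angle -4.86370678355404 rad 0.0721711349907756
[[0, 0.0181, 0.0045, 0, 0, 0, -1], [0, 0.0169, 0.0069, 0, 0, 0, -1], [0, 0.0145, 0.0111, 0, 0, 0, -1], [0, 0.0112, 0.0145, 0, 0, 0, -1], [0, 0.0071, 0.0169, 0, 0, 0, -1], [0, 0.0025, 0.0181, 0, 0, 0, -1], [0, -0.0023, 0.0181, 0, 0, 0, -1], [0, -0.0069, 0.0169, 0, 0, 0, -1], [0, -0.0111, 0.0145, 0, 0, 0, -1], [0, -0.0145, 0.0112, 0, 0, 0, -1]]
```

View pics/s8.png

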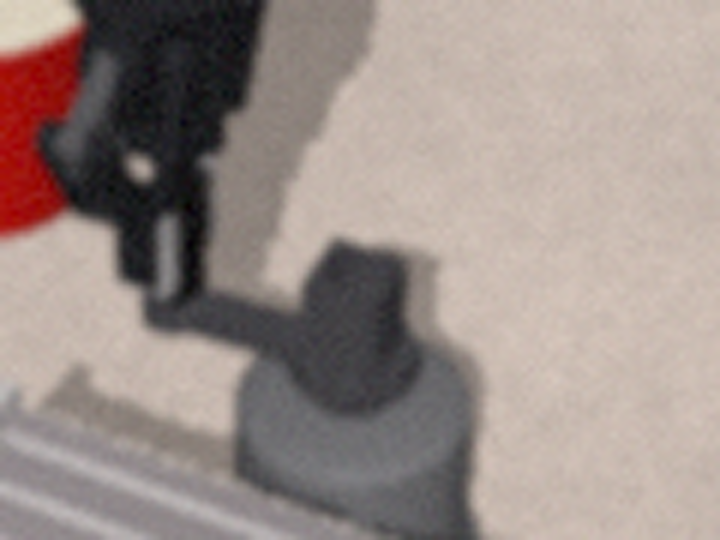

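Gripped, and the forces are small. I'll compute the rows from the commanded point, since the measured one has a 2 mm compliance offset.

```bash
cat > w2.py <<'E'
from h import *
import sys
j=np.radians(-95.1);M=np.stack([[np.cos(j),np.sin(j)],[-abs(np.sin(j)),-np.cos(j)]],1)
C=np.array([.523,.0345]);a0=float(sys.argv[1]);step=float(sys.argv[2]);n=int(sys.argv[3]);cur=C+.0703*np.array([np.cos(np.radians(a0)),np.sin(np.radians(a0))]);tot=np.zeros(2)
for k in range(1,n+1):
    a=np.radians(a0-step*k);t=C+.07*np.array([np.cos(a),np.sin(a)]);s=M.T@(t-cur);s=np.round(s-0,4);cur=cur+M@s
    print(round(a0-step*k,1),s)
E
python3 w2.py -4.7 15 24
```

```text
-19.7 [0.0181 0.0026]
-34.7 [0.017  0.0068]
-49.7 [0.0145 0.0111]
-64.7 [0.0113 0.0144]
-79.7 [0.0071 0.0168]
-94.7 [0.0025 0.0181]
-109.7 [-0.0023  0.0181]
-124.7 [-0.0068  0.017 ]
-139.7 [-0.0111  0.0145]
-154.7 [-0.0144  0.0113]
-169.7 [-0.0168  0.0071]
-184.7 [-0.0181  0.0025]
-199.7 [-0.0182 -0.0023]
-214.7 [-0.0169 -0.0068]
-229.7 [-0.0146 -0.0111]
-244.7 [-0.0112 -0.0144]
-259.7 [-0.0071 -0.0168]
-274.7 [-0.0025 -0.0181]
-289.7 [ 0.0023 -0.0181]
-304.7 [ 0.0068 -0.017 ]
-319.7 [ 0.011  -0.0146]
-334.7 [ 0.0145 -0.0112]
-349.7 [ 0.0168 -0.0071]
-364.7 [ 0.0181 -0.0025]
```

>>> {"op": "drive_tool", "data": {
  "increments": [
    [0, 0.0181, 0.0026, 0, 0, 0, -1],
    [0, 0.017, 0.0068, 0, 0, 0, -1],
    [0, 0, 0, 0, 0, 0, -1]
  ]
}}

```text
time_s: 12.35
eef_pos: [0.5806, -0.0073, 0.1275]
eef_rot: [-0.032, 0.707, -0.032, -0.706]
wrist_force: [-0.5, 0.1, 4.4]
opening: 0.256
```

```bash
python3 wind.py 15 1
```

```text
t 12.35 p [ 0.5806 -0.0073  0.1275] toolx [ 0.001 -0.    -1.   ] jaw yaw -95.21 q [-0.22  0.32  1.69  0.    1.14  1.44] F [-0.5  0.1  4.4] T [ 0.18  0.1  -0.01] open 0.256
angle -35.94595860195965 rad 0.07116007177677627
[[0, 0.0138, 0.0123, 0, 0, 0, -1]]
```

>>> {"op": "drive_tool", "data": {
  "increments": [
    [0, 0.0145, 0.0111, 0, 0, 0, -1],
    [0, 0.0113, 0.0144, 0, 0, 0, -1],
    [0, 0.0071, 0.0168, 0, 0, 0, -1],
    [0, 0.0025, 0.0181, 0, 0, 0, -1],
    [0, -0.0023, 0.0181, 0, 0, 0, -1],
    [0, -0.0068, 0.017, 0, 0, 0, -1],
    [0, -0.0111, 0.0145, 0, 0, 0, -1],
    [0, -0.0144, 0.0113, 0, 0, 0, -1],
    [0, -0.0168, 0.0071, 0, 0, 0, -1],
    [0, -0.0181, 0.0025, 0, 0, 0, -1]
  ]
}}

```text
time_s: 13.6
eef_pos: [0.4544, 0.039, 0.1276]
eef_rot: [-0.031, 0.708, -0.032, -0.705]
wrist_force: [4.6, -3.6, 4.8]
opening: 0.259
```

```bash
python3 wind.py 15 1
python3 - <<'E'
from bench import camera
import cv2
for n in ('side','top'):
  c=camera(n);cv2.imwrite(f'pics/{n}9.png',c['img'][:,:,::-1])
E
```

```text
t 13.6 p [0.4544 0.039  0.1276] toolx [ 0.004 -0.002 -1.   ] jaw yaw -95.14 q [-0.17  0.05  2.   -0.    1.08  1.49] F [ 4.6 -3.6  4.8] T [-0.65 -1.03  0.02] open 0.259
angle 176.28627665475105 rad 0.06876532069066309
[[0, -0.0181, -0.0007, 0, 0, 0, -1]]
```

View pics/side9.png

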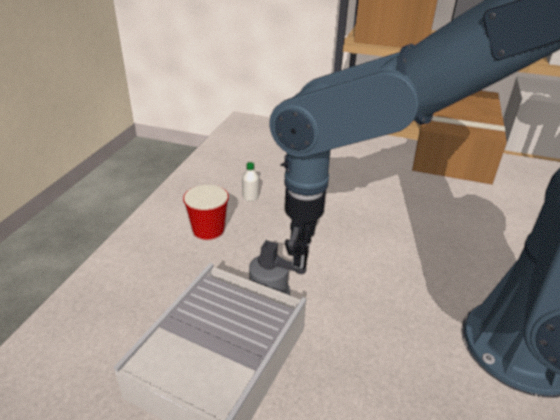

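Half a turn done. The cover has moved about 27 mm: a gap shows beside the winder near (255,285). The crank is still seated, so I'll carry on winding.

>>> {"op": "drive_tool", "data": {
  "increments": [
    [0, -0.0182, -0.0023, 0, 0, 0, -1],
    [0, -0.0169, -0.0068, 0, 0, 0, -1],
    [0, -0.0146, -0.0111, 0, 0, 0, -1],
    [0, -0.0112, -0.0144, 0, 0, 0, -1],
    [0, -0.0071, -0.0168, 0, 0, 0, -1],
    [0, -0.0025, -0.0181, 0, 0, 0, -1],
    [0, 0.0023, -0.0181, 0, 0, 0, -1],
    [0, 0.0068, -0.017, 0, 0, 0, -1],
    [0, 0.011, -0.0146, 0, 0, 0, -1],
    [0, 0.0145, -0.0112, 0, 0, 0, -1]
  ]
}}

```text
time_s: 14.95
eef_pos: [0.5885, 0.0645, 0.1278]
eef_rot: [-0.032, 0.708, -0.03, -0.705]
wrist_force: [2.8, 4.7, 3.7]
opening: 0.255
```

>>> {"op": "drive_tool", "data": {
  "increments": [
    [0, 0.0168, -0.0071, 0, 0, 0, -1],
    [0, 0.0181, -0.0025, 0, 0, 0, -1],
    [0, 0.0181, 0.0024, 0, 0, 0, -1],
    [0, 0.017, 0.0068, 0, 0, 0, -1],
    [0, 0.0145, 0.0111, 0, 0, 0, -1],
    [0, 0.0113, 0.0144, 0, 0, 0, -1],
    [0, 0.0071, 0.0168, 0, 0, 0, -1],
    [0, 0.0025, 0.0181, 0, 0, 0, -1],
    [0, -0.0023, 0.0181, 0, 0, 0, -1],
    [0, -0.0068, 0.017, 0, 0, 0, -1]
  ]
}}

```text
time_s: 16.2
eef_pos: [0.4845, -0.0227, 0.1276]
eef_rot: [-0.033, 0.709, -0.031, -0.704]
wrist_force: [11.8, 10.6, 2.2]
opening: 0.261
```

```bash
python3 wind.py 15 1
python3 - <<'E'
from bench import camera
import cv2
for n in ('side',):
  c=camera(n);cv2.imwrite(f'pics/{n}10.png',c['img'][:,:,::-1])
E
```

```text
t 16.2 p [ 0.4845 -0.0227  0.1276] toolx [ 0.006  0.002 -1.   ] jaw yaw -95.17 q [-0.29  0.12  1.93  0.    1.09  1.36] F [11.8 10.6  2.2] T [ 2.08 -2.1  -0.02] open 0.261
angle -123.92809551948015 rad 0.06889940328734857
[[0, -0.0098, 0.0153, 0, 0, 0, -1]]
```

View pics/side10.png

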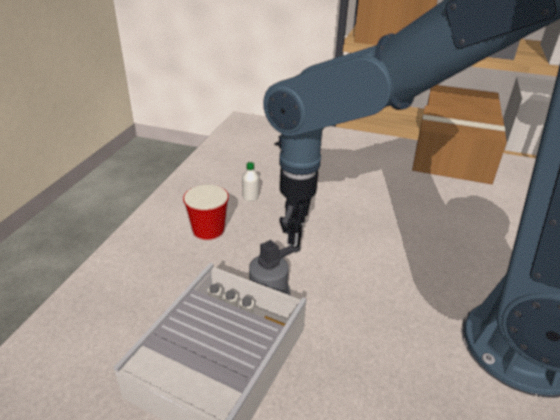

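The cover is well past half way and the crank is seated. A small radial force of about 16 N shows the true centre is about 1 mm farther toward +x/+y, so I'll correct for that and continue.

>>> {"op": "drive_tool", "data": {
  "increments": [
    [0, -0.012, 0.0134, 0, 0, 0, -1],
    [0, -0.0144, 0.0113, 0, 0, 0, -1],
    [0, -0.0168, 0.0071, 0, 0, 0, -1],
    [0, -0.0181, 0.0025, 0, 0, 0, -1],
    [0, -0.0182, -0.0023, 0, 0, 0, -1],
    [0, -0.0169, -0.0068, 0, 0, 0, -1],
    [0, -0.0146, -0.0111, 0, 0, 0, -1],
    [0, -0.0112, -0.0144, 0, 0, 0, -1],
    [0, -0.0071, -0.0168, 0, 0, 0, -1]
  ]
}}

```text
time_s: 17.38
eef_pos: [0.5111, 0.1044, 0.1274]
eef_rot: [0.031, -0.706, 0.031, 0.707]
wrist_force: [-2.6, -1.5, 10.9]
opening: 0.26
```

>>> {"op": "drive_tool", "data": {
  "increments": [
    [0, -0.0025, -0.0181, 0, 0, 0, -1],
    [0, 0.0023, -0.0181, 0, 0, 0, -1],
    [0, 0.0068, -0.017, 0, 0, 0, -1],
    [0, 0.011, -0.0146, 0, 0, 0, -1]
  ]
}}

```text
time_s: 17.88
eef_pos: [0.5781, 0.0811, 0.1276]
eef_rot: [-0.032, 0.707, -0.031, -0.706]
wrist_force: [-1.1, 3.7, 6.0]
opening: 0.257
```

```bash
python3 wind.py 15 1
python3 - <<'E'
from bench import camera
import cv2
for n in ('side',):
  c=camera(n);cv2.imwrite(f'pics/{n}11.png',c['img'][:,:,::-1])
E
```

```text
t 17.875 p [0.5781 0.0811 0.1276] toolx [ 0.001  0.001 -1.   ] jaw yaw -95.04 q [-0.06  0.33  1.68  0.    1.14  1.59] F [-1.1  3.7  6. ] T [0.32 0.33 0.  ] open 0.257
angle 40.20221312594618 rad 0.07218362930316354
[[0, 0.016, -0.0096, 0, 0, 0, -1]]
```

View pics/side11.png

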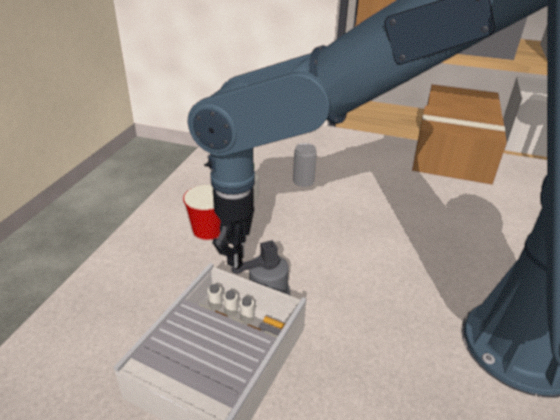

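>>> {"op": "drive_tool", "data": {
  "increments": [
    [0, 0.0145, -0.0112, 0, 0, 0, -1],
    [0, 0.0168, -0.0071, 0, 0, 0, -1],
    [0, 0.0121, -0.0019, 0, 0, 0, -1],
    [0, 0, 0, 0, 0, 0, -1]
  ]
}}

```text
time_s: 18.42
eef_pos: [0.5949, 0.0343, 0.1276]
eef_rot: [-0.032, 0.707, -0.032, -0.705]
wrist_force: [3.8, -0.3, 3.9]
opening: 0.263
```

```bash
python3 wind.py 5 5
```

```text
t 18.425 p [0.5949 0.0343 0.1276] toolx [ 0.003 -0.001 -1.   ] jaw yaw -95.17 q [-0.14  0.35  1.65 -0.    1.14  1.52] F [ 3.8 -0.3  3.9] T [-0.08 -0.53 -0.03] open 0.263
angle -0.1435089223407641 rad 0.07187591410470318
[[0, 0.0063, 0.0016, 0, 0, 0, -1], [0, 0.0061, 0.0003, 0, 0, 0, -1], [0, 0.0061, 0.0008, 0, 0, 0, -1], [0, 0.006, 0.0013, 0, 0, 0, -1], [0, 0.0058, 0.0018, 0, 0, 0, -1]]
```

>>> {"op": "drive_tool", "data": {
  "increments": [
    [0, 0.006, 0, 0, 0, 0, -1],
    [0, 0.006, 0.0005, 0, 0, 0, -1],
    [0, 0, 0, 0, 0, 0, -1]
  ]
}}

```text
time_s: 18.8
eef_pos: [0.5938, 0.0234, 0.1278]
eef_rot: [-0.031, 0.708, -0.031, -0.705]
wrist_force: [4.9, 0.9, 4.4]
opening: 0.258
```

>>> {"op": "drive_tool", "data": {
  "increments": [
    [0, 0.004, 0.0007, 0, 0, 0, -1],
    [0, 0, 0, 0, 0, 0, -1]
  ]
}}

```text
time_s: 19.05
eef_pos: [0.5929, 0.0196, 0.1279]
eef_rot: [-0.031, 0.708, -0.031, -0.705]
wrist_force: [6.2, 0.8, 3.7]
opening: 0.258
```

```bash
python3 wind.py 5 1
python3 - <<'E'
from h import *
from bench import camera
c=camera('side');pickle.dump(c,open('side12.pkl','wb'));cv2.imwrite('pics/side12.png',cv2.resize(c['img'][220:420,110:320,::-1],None,fx=2.9,fy=2.9,interpolation=cv2.INTER_CUBIC))
E
```

```text
t 19.05 p [0.5929 0.0196 0.1279] toolx [ 0.005 -0.    -1.   ] jaw yaw -95.09 q [-0.17  0.34  1.66  0.    1.14  1.49] F [6.2 0.8 3.7] T [ 0.22 -0.92  0.  ] open 0.258
angle -12.010931701971842 rad 0.07151248795185647
[[0, 0.0058, 0.0025, 0, 0, 0, -1]]
```

View pics/side12.png

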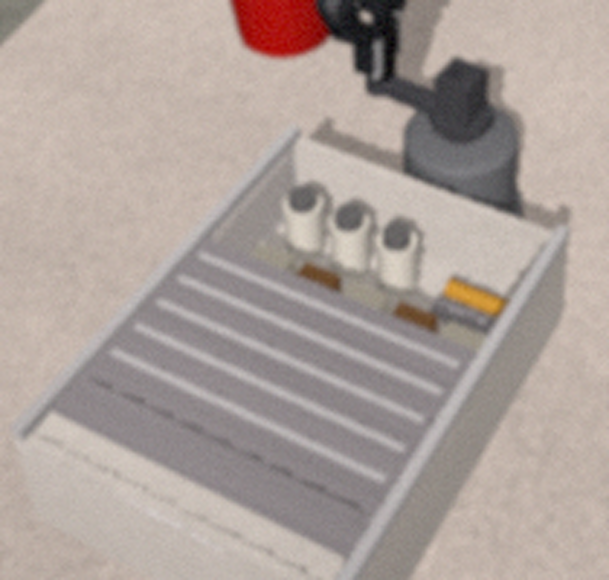

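Nothing pushes back tangentially yet, so I'll keep nudging until the stop is felt.

>>> {"op": "drive_tool", "data": {
  "increments": [
    [0, 0.0035, 0.0015, 0, 0, 0, -1],
    [0, 0, 0, 0, 0, 0, -1]
  ]
}}

```text
time_s: 19.35
eef_pos: [0.5919, 0.0161, 0.1281]
eef_rot: [-0.031, 0.709, -0.032, -0.704]
wrist_force: [7.3, 0.7, 3.1]
opening: 0.265
```

>>> {"op": "drive_tool", "data": {
  "increments": [
    [0, 0.0035, 0.0015, 0, 0, 0, -1],
    [0, 0, 0, 0, 0, 0, -1]
  ]
}}

```text
time_s: 19.6
eef_pos: [0.5907, 0.013, 0.1284]
eef_rot: [-0.032, 0.709, -0.031, -0.703]
wrist_force: [11.2, 2.2, 2.0]
opening: 0.26
```

>>> {"op": "drive_tool", "data": {
  "increments": [
    [0, 0.0035, 0.0015, 0, 0, 0, -1],
    [0, 0, 0, 0, 0, 0, -1]
  ]
}}

```text
time_s: 19.85
eef_pos: [0.5898, 0.0105, 0.1287]
eef_rot: [-0.032, 0.71, -0.031, -0.703]
wrist_force: [13.5, 4.9, 0.5]
opening: 0.263
```

>>> {"op": "drive_tool", "data": {
  "increments": [
    [0, 0.003, -0.0015, 0, 0, 0, -1],
    [0, 0, 0, 0, 0, 0, -1]
  ]
}}

```text
time_s: 20.1
eef_pos: [0.5895, 0.0091, 0.1281]
eef_rot: [-0.033, 0.709, -0.03, -0.704]
wrist_force: [8.8, 10.7, 3.8]
opening: 0.257
```

>>> {"op": "drive_tool", "data": {
  "increments": [
    [0, 0.003, 0, 0, 0, 0, -1],
    [0, 0, 0, 0, 0, 0, -1]
  ]
}}

```text
time_s: 20.35
eef_pos: [0.5889, 0.0073, 0.128]
eef_rot: [-0.033, 0.708, -0.029, -0.704]
wrist_force: [8.5, 14.6, 3.5]
opening: 0.26
```

```bash
python3 wind.py 5 1
python3 - <<'E'
from h import *
from bench import camera
c=camera('side');pickle.dump(c,open('side13.pkl','wb'))
# cover leading edge in showcase coords (near winder), both shots and start
y=np.radians(-8.4);ex=np.array([np.cos(y),np.sin(y)]);ey=np.array([-np.sin(y),np.cos(y)])
for f in('side0','side12','side13'):
    c=pickle.load(open(f+'.pkl','rb'));P=pts(c);l=(P[...,:2]-[.5235,.0343]);X=l@ex;Y=l@ey;Z=P[...,2]
    for x0 in (-.06,-.02,.02,.06):
        m=(abs(X-x0)<.012)&(Y>.06)&(Y<.34)&(Z>.076)&(Z<.1)
        print(f,x0,m.sum(),np.percentile(Y[m],[0,2,50,98]).round(4),np.median(Z[m]).round(4))
E
```

```text
t 20.35 p [0.5889 0.0073 0.128 ] toolx [ 0.006  0.006 -1.   ] jaw yaw -95.07 q [-0.19  0.33  1.67  0.01  1.14  1.46] F [ 8.5 14.6  3.5] T [ 2.64 -1.42 -0.03] open 0.26
angle -22.46136309709618 rad 0.0713018166198351
[[0, 0.0054, 0.0033, 0, 0, 0, -1]]
side0 -0.06 1784 [0.0612 0.0693 0.2204 0.3352] 0.0798
side0 -0.02 1677 [0.0628 0.0704 0.2206 0.3351] 0.0799
side0 0.02 1591 [0.0612 0.0693 0.2201 0.3352] 0.0799
side0 0.06 1504 [0.0618 0.0693 0.2191 0.335 ] 0.08
side12 -0.06 1286 [0.0606 0.1721 0.2654 0.3362] 0.0849
side12 -0.02 1235 [0.0602 0.173  0.2657 0.3358] 0.0848
side12 0.02 1170 [0.06   0.1728 0.2658 0.3367] 0.0849
side12 0.06 1102 [0.06   0.1726 0.2631 0.336 ] 0.0848
side13 -0.06 1299 [0.06   0.1729 0.265  0.3363] 0.0848
side13 -0.02 1227 [0.0601 0.1733 0.2653 0.3362] 0.0848
side13 0.02 1156 [0.0601 0.1719 0.2645 0.3362] 0.0849
side13 0.06 1105 [0.0601 0.1734 0.2645 0.3361] 0.0849
```

The tangential force has risen to about 15 N, against a 3 N running load. The cover edge stopped moving at y≈172 mm in the showcase frame. That is the stop, so I'll relax the push, release and go straight up.

>>> {"op": "drive_tool", "data": {
  "increments": [
    [0, -0.004, -0.002, 0, 0, 0, -1],
    [0, 0, 0, 0, 0, 0, -1],
    [0, 0, 0, 0, 0, 0, 0.2],
    [0, 0, 0, 0, 0, 0, 0.2],
    [0, 0, 0, 0, 0, 0, 0.2],
    [0, 0, 0, 0, 0, 0, 0.2]
  ]
}}

```text
time_s: 21.15
eef_pos: [0.59, 0.007, 0.1272]
eef_rot: [-0.032, 0.707, -0.032, -0.706]
wrist_force: [-0.2, -0.3, 1.0]
opening: 0.6
```

```bash
python3 wind.py 5 1
```

```text
t 21.15 p [0.59   0.007  0.1272] toolx [ 0.002 -0.    -1.   ] jaw yaw -95.11 q [-0.19  0.34  1.66  0.    1.14  1.47] F [-0.2 -0.3  1. ] T [0.05 0.01 0.06] open 0.6
angle -22.323489599326965 rad 0.07247279420124603
[[0, 0.005, 0.0044, 0, 0, 0, -1]]
```

>>> {"op": "drive_tool", "data": {
  "increments": [
    [-0.01, 0, 0, 0, 0, 0, 0.2],
    [-0.03, 0, 0, 0, 0, 0, 0.2],
    [-0.05, 0, 0, 0, 0, 0, 0.2],
    [-0.05, 0, 0, 0, 0, 0, 0.2],
    [-0.03, 0, 0.06, 0, 0, 0, 0.2],
    [0, 0, 0.06, 0, 0, 0, 0.2],
    [0, 0, 0.05, 0, 0, 0, 0.2],
    [0, 0, 0, 0, 0, 0, 0.2],
    [0, 0, 0, 0, 0, 0, 0.2]
  ]
}}

```text
time_s: 22.28
eef_pos: [0.4253, 0.0217, 0.2962]
eef_rot: [-0.031, 0.708, -0.032, -0.704]
wrist_force: [0.8, -0.6, 0.4]
opening: 0.6
```

```bash
python3 - <<'E'
from h import *
from bench import camera,ctrl
rep(ctrl.get_obs())
S=camera('side');T=camera('top')
cv2.imwrite('pics/s14.png',S['img'][:,:,::-1]);cv2.imwrite('pics/t14.png',T['img'][:,:,::-1])
for n,c in(('side',S),('top',T)):
    p=pts(c).reshape(-1,3)
    m=(p[:,2]>.12)&(p[:,2]<.16)&(np.hypot(p[:,0]-.523,p[:,1]-.034)<.025);q=p[m]
    if len(q): print(n,"hub",len(q),np.percentile(q[:,2],[50,90,98]).round(4))
    m=(p[:,2]>.14)&(p[:,2]<.16)&(np.hypot(p[:,0]-.588,p[:,1]-.009)<.03);q=p[m]
    if len(q): print(n,"grip",len(q),q.mean(0).round(4),np.percentile(q[:,2],[50,98]).round(4))
    for l,x,y,z in(("cup",.743,-.13,.105),("can",.573,-.441,.115),("milk",.694,-.309,.11)):
        m=(np.hypot(p[:,0]-x,p[:,1]-y)<.08)&(p[:,2]>z-.02)&(p[:,2]<z+.01);q=p[m]
        if len(q): print(n,l,np.round(cv2.minEnclosingCircle(q[:,:2].astype(np.float32))[0],4))
E
```

```text
t 22.275 p [0.4253 0.0217 0.2962] toolx [ 0.006 -0.001 -1.   ] jaw yaw -95.11 q [-0.23 -0.22  1.89  0.    1.46  1.43] F [ 0.8 -0.6  0.4] T [ 0.01 -0.03  0.02] open 0.6
side hub 255 [0.1346 0.1395 0.1406]
side grip 86 [0.5876 0.0142 0.1466] [0.1475 0.1507]
side cup [ 0.7442 -0.1276]
side can [ 0.5754 -0.4385]
side milk [ 0.6952 -0.308 ]
top hub 71 [0.1386 0.1413 0.1429]
top grip 113 [0.5874 0.0097 0.1478] [0.1482 0.1517]
top cup [ 0.743 -0.13 ]
top can [ 0.5736 -0.4411]
top milk [ 0.6935 -0.3091]
```

View pics/s14.png

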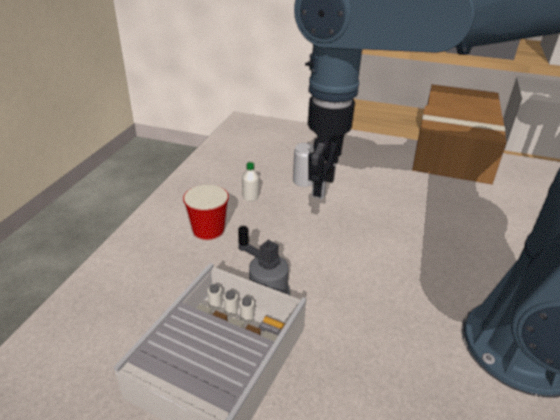

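The crank is released with its hub top at about 0.14 m (home). The cover is at its stop and the goods haven't moved. Handing in.

```bash
python3 -c "
from bench import hand_in
print(hand_in())"
```

```text
the job is handed in; nothing more can be done
None
```

The showcase cover is open to its stop, and the crank is on the winder's shaft, let go. I handed the job in at about 22.3 s of the 70 s allowed; no verdict came back.

I picked the crank up by its hub and turned it to match the shaft's flats as read from the side picture. It slid onto the shaft without any searching and touched down at the expected seat height. I then took the spinning grip and wound clockwise through about 737°.

**Cover at its stop:** the push needed at the grip rose to about 15 N, against about 3 N for normal winding. The cover's edge also stopped moving, at about 172 mm along the case. I didn't measure the closed edge cleanly, so the full 110 mm of travel comes from the stop and the turn count.

**Crank home:** the hub's top measured 0.139–0.141 m, where 0.139 m means fully home. It stayed put after the gripper let go and backed clear, with wrist force about zero.

**Goods on the counter:** the cup, can and milk measured within about 3 mm of where they started, which is about the camera's accuracy.

**One mismatch:** my estimate of the winder's centre was about 1 mm off. That caused a sideways force of about 16 N during the second turn, and I corrected for it.

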